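# Slide the mixing palette out over the end of the ledge

## Robot

A 6-joint arm with a two-finger parallel gripper is mounted at the origin on the work surface. World frame = base frame: x ahead of the robot, y to its left, z up, the work surface at z = 0. Lengths are in mm, angles in rad, forces in N, time in s.
With the tool pointing down it reaches from about 350 to 775 mm from the base axis. Payload 7.3 kg.
Tool frame: the origin (TCP) lies at the very end of the fingers, on their centre line; the grasp point (between the pads) lies 19 mm behind it (r.grip_point_offset is the distance from the TCP to the grasp point, in mm); z points along the fingers, y is the direction in which the jaws open and shut (so a half turn about z gives the same grasp; the last joint's range is limited). The gripper opens to 92 mm and grips with 3 to 60 N. Pads are 19 mm wide; open, the fingers measure 130 mm over their backs; the gripper's body (75 mm by 190 mm) begins 47 mm behind the grasp point.
Start: joints at [1.065, 0.342, 1.524, -0, 1.275, -0.146], TCP at [184.832, 491.408, 226.741] pointing down, gripper open.
Joint ranges: [-2.53, 2.53], [-0.77, 2.02], [0.04, 2.7], [-1, 4.14], [0.28, 2.66], [-3.11, 3.11]. Speed limits (rad/s): [2.57, 2.57, 3.14, 3.14, 3.14, 3.14].

## Interface

Orientations are given as a 3x3 rotation matrix whose columns are the frame's x, y, z axes.
In Python, from bench import r gives the robot as it stands. The module is installed in compiled form; this text tells all that it offers.
- The arm moves only by the tool apply_moves, never from a script. Its argument "commands" is text: rows parted by semicolons, each of 7 numbers parted by spaces: the shift along the tool's x, y, z normalised to -1 to 1, where 1 is 4 cm, then the turn, a rotation vector about the tool's x, y, z normalised to -1 to 1, where 1 is 45 degrees, then the gripper's target within -1 to 1 (shut at 1, half-way at 0, fully open at -1). In form: tx ty tz ax ay az jaw; .... A call has 1 to 10 rows; each row shifts and turns the pose as measured when the row begins, along the tool's axes as they then stand; what a row does not reach is not made up. A row lasts 1/12 s, in which the tool goes at most 41.7 mm and 7.16 degrees, less where a joint would pass 70% of its speed; a pose out of reach is approached as far as the arm can. A call with a number of a shift or a turn outside -1 to 1 is refused whole. A call with a gripper value outside its range is refused whole. The fingers move at their own pace and stop on an object; "grip_force" is the grip in N (left out, the last holds). Time passes only in rows, so rows that do not move let the fingers close. It gives the time, the measured TCP pose, the force and the opening at its end, in the units of the state.
- r.sense(): the state, without advancing time (a new reading comes with each control period).
- r.grab_frame(name): name is "scene" or "top" or "wrist"; returns the picture (384x512x3 uint8, blue, green, red); there is no depth.
- r.camera_params(name): a dict with "intrinsics" (3x3 intrinsics, pixels), "k1" (the pictures are not rectified: a ray, as slopes to the right and down, at radius r is drawn at 1 + k1 r^2 times it, then the intrinsics apply), "rvec" (rotation vector, rad) and "tvec" (3), from world to camera coordinates, as OpenCV has them. Camera axes: x right, y down, z forward; pixel columns grow to the right and rows downward; lengths in mm; the calibration is good to about 2 mm. A picture is of the moment at which its call begins: read the wrist's pose just before it. camera_params takes no time and is no camera call; for the wrist camera it gives the pose at the moment of the call.
- r.finish_job(): hands the job in, once; it reports no verdict.
The state is a dict: "time": time; "joint_pos": joint angles; "joint_vel": joint speeds; "joint_torque": joint torques, N m; "ee_pos": TCP position; "eef_rot": TCP orientation; "wrist_force": force on the tool from outside, world axes, zero at the start; "wrist_torque": the same for the moment, N m; "gripper_width": opening from 0.0 (shut) to 1.0 (fully open).
Only numpy, scipy, OpenCV 4.12 (cv2) and the standard library are available. Lean on these libraries where they do the work, as an engineer would, in place of code of your own. Each camera call takes 0.05 s, during which the arm holds its last target. There are 200 camera calls.

## Task

On the nail table, push the flat white mixing palette along the wooden ledge with your fingertips until it sticks out about 3 cm past the end where the small open cup stands, so that it can later be taken by its edge. Leave it lying flat and squared up with the ledge, then move clear of it; only push it, never lift it or tip it. Leave the cup, the polish bottle and the jar where they stand.

Things in the scene. Friction and masses are not known exactly. Their poses are not given: they have to be found in the camera images.
- ledge: Fixed wooden ledge on the table, 340 mm long (own y), 150 mm deep (own x), flat top 60 mm above the table. Both ends (own y +170 and -170 mm) are open and alike. A lip 10 mm thick and 12 mm high runs along the long side nearest the robot (own x -75 to -65 mm); the far side has none. Origin: centre of the underside; x away from the robot, y along the ledge, roughly to the robot's left, z up.
- palette: White glazed ceramic mixing palette, a plain rectangular plate 140 mm long (own y), 80 mm wide (own x), 6 mm thick, about 160 g, loose, lying flat on the ledge with its length roughly along it, a little askew. Origin: centre of its underside (60 mm above the table on the ledge); z up.
- cup: Small open grey plastic cup, 48 mm across the rim, 30 mm high, about 40 g, loose, standing on the table some 80 mm beyond one end of the ledge; it marks the end that the palette must stick out from. Origin: centre of its underside.
- bottle: Nail-polish bottle, loose: black body 32 mm diameter and 45 mm high, slim gold-coloured cap above, 85 mm high in all, about 60 g, standing on the table some 80 mm beyond the other end of the ledge. Origin: centre of its underside. To be left alone.
- jar: Clear low jar with a white lid, 60 mm diameter, 50 mm high, about 100 g, loose, standing on the table on the side of the ledge away from the robot. Origin: centre of its underside. To be left alone.
Things that resemble listed ones, but are neither listed nor needed, are in the scene too. Of the things that look like the palette, the largest one is meant.

How it is judged (in metres and radians):
At the end, for the whole second after the job is handed in: The palette lies at rest, flat on the ledge, sticking out 20 to 40 mm past the end nearest the cup, its length within 8 degrees of the ledge's, and not hanging over the lipless long side by more than about 5 mm (((y of cup in the frame of ledge above 0 m and y of palette in the frame of ledge between 0.12 and 0.14 m) or (y of cup in the frame of ledge below 0 m and y of palette in the frame of ledge between -0.14 and -0.12 m)) and angle between the y axis of palette and the y axis of ledge, either way round below 0.14 rad and x of palette in the frame of ledge between -0.03 and 0.04 m and z of palette in the frame of ledge between 0.057 and 0.063 m and angle between palette's own z axis and vertical below 0.04 rad and linear speed of palette below 0.01 m/s and contact force between palette and ledge above 0.3 N); the robot touches nothing.
It fails at once if the palette is lifted more than 6 mm off the ledge's top, or tipped by more than about 6 degrees (z of palette in the frame of ledge above 0.066 m or angle between palette's own z axis and vertical above 0.1 rad).
It fails at once if the palette falls from the ledge (z of palette in the frame of ledge below 0.045 m).
It fails at once if the cup is shifted more than 15 mm or knocked over (distance of cup from where it was at the start of the episode above 0.015 m or angle between cup's own z axis and vertical above 0.3 rad).
It fails at once if the bottle is shifted more than 15 mm or knocked over (distance of bottle from where it was at the start of the episode above 0.015 m or angle between bottle's own z axis and vertical above 0.3 rad).
It fails at once if the jar is shifted more than 15 mm or knocked over (distance of jar from where it was at the start of the episode above 0.015 m or angle between jar's own z axis and vertical above 0.3 rad).
It also fails if it takes over 40 s, if anything falls off the work surface, if the arm or the gripper's body presses on something with over 40 N, if the wrist force passes 120 N, or if a joint passes its speed limit or range.

## Working session

There is one attempt and no reset: what is moved stays moved. The work goes in short steps, Python scripts to look and compute and a tool call to move; the robot and the scene stay as the last step left them, time stands still between calls to the robot, and variables do not carry over. Pictures are saved under pics/ and viewed, about 8 in all and at most 12, crops included, and the job is handed in when it is done.

Besides the shell and the picture viewer there is one more tool, called after "Request:" by a JSON object that holds its "method" and its "body". apply_moves: Moves the arm, as the interface text tells. Scaled input: -1 to 1 covers 4 cm each way for a shift and 45 degrees each way for a turn. Its arguments: {"type":"object","properties":{"commands":{"type":"string"},"grip_force":{"type":"number"}},"required":["commands"]}

```bash
mkdir -p pics
cat > h.py <<'E'
import numpy as np, cv2
from bench import r
def cam(n):
    p=r.camera_params(n); R=cv2.Rodrigues(np.array(p["rvec"],float))[0]; return np.array(p["intrinsics"],float),p["k1"],R,np.array(p["tvec"],float).ravel()
def unproj(n,uv,z):
    K,k1,R,t=cam(n); out=[]
    for u,v in uv:
        d=np.array([(u-K[0,2])/K[0,0],(v-K[1,2])/K[1,1]]); s=d.copy()
        for _ in range(20): s=d/(1+k1*(s@s))
        w=R.T@np.array([s[0],s[1],1]); c=-R.T@t; out.append(c+w*(z-c[2])/w[2])
    return np.array(out)
def proj(n,P):
    K,k1,R,t=cam(n); q=(R@np.asarray(P,float).T).T+t; s=q[:,:2]/q[:,2:]; s=s*(1+k1*(s**2).sum(1,keepdims=True))
    return s*[K[0,0],K[1,1]]+[K[0,2],K[1,2]]
E
python3 - <<'E'
from h import *
s=r.sense(); print(s)
a=r.grab_frame("top");b=r.grab_frame("scene")
cv2.imwrite("pics/top.png",a);cv2.imwrite("pics/scene.png",b)
cv2.imwrite("pics/top_b.png",cv2.resize(a,(800,600),interpolation=cv2.INTER_CUBIC))
E
```

```text
{'time': 0.0, 'joint_pos': array([ 1.06496845e+00,  3.42687100e-01,  1.52500082e+00,  2.50049750e-05,
        1.27538792e+00, -1.45987819e-01]), 'joint_vel': array([-0.0014846 ,  0.00058059,  0.00079163,  0.00101116, -0.00038378,
        0.00041929]), 'joint_torque': array([ 1.29375527e-03, -4.31230152e+01, -2.44225484e+01,  7.17398152e-02,
        5.60314755e-02, -1.47117175e-04]), 'ee_pos': array([184.63762442, 491.03841741, 226.06910025]), 'eef_rot': array([[-9.35950496e-01,  3.52130832e-01, -7.39575935e-04],
       [ 3.52131527e-01,  9.35949643e-01, -1.28585919e-03],
       [ 2.39415164e-04, -1.46392855e-03, -9.99998900e-01]]), 'wrist_force': array([-0.39462606, -0.04895932,  0.55484198]), 'wrist_torque': array([ 0.02594924, -0.05162321, -0.01364041]), 'gripper_width': 0.9956977279629716}
```

View pics/top_b.png

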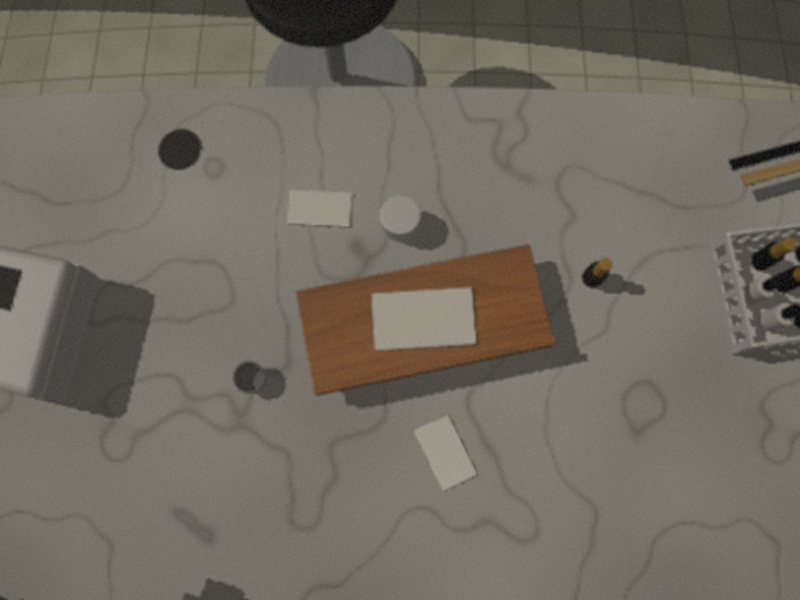

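View pics/scene.png

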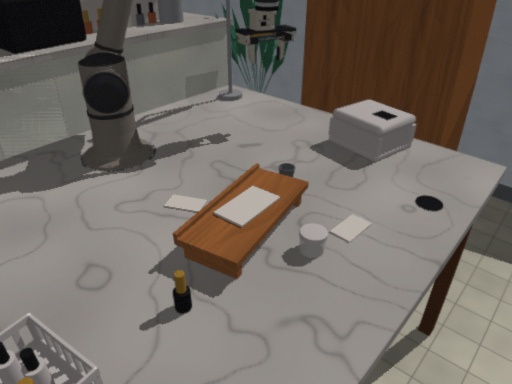

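The top view shows the ledge at the centre, corners roughly (297,290), (528,245), (553,343), (315,393) in the 800x600 picture. The palette lies on it at (372–476, 288–350). The cup is at (248,377), the bottle at (597,272) and the jar at (400,215).

```bash
cat >> h.py <<'E'
def quad(m):
    cs=max(cv2.findContours(m.astype(np.uint8),cv2.RETR_EXTERNAL,cv2.CHAIN_APPROX_NONE)[0],key=cv2.contourArea)
    return cs[:,0,:].astype(float)
def palette(img,n="top",win=None):
    g=img.astype(int); m=(g.min(2)>120)&(g.max(2)-g.min(2)<50)
    if win: w=np.zeros_like(m); w[win[1]:win[3],win[0]:win[2]]=1; m&=w
    c=quad(m); P=unproj(n,c,66)[:,:2]; (cx,cy),sz,_=q=cv2.minAreaRect(P.astype(np.float32))
    return np.array([cx,cy]),sz,cv2.boxPoints(q)
def frame():
    """ledge centre and yaw"""
    return np.load("ledge.npy")
E
python3 - <<'E'
from h import *
a=cv2.imread("pics/top.png"); 
for p in [(240,205),(30*6,240),(275,290),(256,136)]: print(p,a[p[1],p[0]])
K,k1,R,t=cam("top"); print("cam",-R.T@t)
g=a.astype(int); m=(g[...,2]-g[...,0]>35); m[:, 365:]=0; m[:150]=0
c=quad(m); print(cv2.boundingRect(c.astype(np.int32)))
hull=cv2.convexHull(c.astype(np.float32)); q=cv2.approxPolyDP(hull,6,True)[:,0]; print(q)
print(unproj("top",q,60)); print(unproj("top",q,72))
print("pal",palette(a,win=(225,175,320,230)))
print("cup rim",unproj("top",[(248*.64,377*.64)],30),"bottle cap",unproj("top",[(602*.64,267*.64)],85),"jar",unproj("top",[(400*.64,215*.64)],50))
E
```

```text
(240, 205) [129 145 152]
(180, 240) [69 74 76]
(275, 290) [141 154 158]
(256, 136) [129 136 143]
cam [ 366.66092692   21.73754857 1078.93999866]
(190, 157, 166, 95)
[[338. 157.]
 [355. 219.]
 [201. 251.]
 [190. 186.]]
[[ 665.38287668 -156.17250009   60.        ]
 [ 525.4737913  -189.99713311   60.        ]
 [ 453.63490007  143.29740493   60.        ]
 [ 596.26102766  171.76587251   60.        ]]
[[ 661.86484481 -154.07726329   72.        ]
 [ 523.60346098 -187.50354548   72.        ]
 [ 452.6106124   141.86580122   72.        ]
 [ 593.55703998  169.99899724   72.        ]]
pal (array([557.36126709,  -5.11614227]), (77.41190338134766, 138.0829620361328), array([[513.6073 ,  60.84193],
       [523.91956, -76.85542],
       [601.11523, -71.07422],
       [590.803  ,  66.62314]], dtype=float32))
cup rim [[476.54997386 242.2035515   30.        ]] bottle cap [[ 628.1437801  -255.59660927   85.        ]] jar [[712.08280562  27.52222095  50.        ]]
```

```bash
cat >> h.py <<'E'
C=np.array([559.5,-7.5]); YAW=0.21
X=np.array([np.cos(YAW),np.sin(YAW)]); Y=np.array([-X[1],X[0]])
def led(p): d=np.asarray(p)[...,:2]-C; return np.stack([d@X,d@Y],-1)
def st():
    s=r.sense(); R=s["eef_rot"]; p=led(s["ee_pos"])
    print("t%.2f ledge x %.1f y %.1f z %.1f | turn left about tool z %.1f deg | toolz"%(s["time"],*p,s["ee_pos"][2],np.degrees(np.arctan2(R[1,1],R[0,1])-YAW)),R[:,2].round(4),"F",s["wrist_force"].round(1),"open mm %.1f"%(92*s["gripper_width"]))
E
echo
```

Request:
{"method": "apply_moves", "body": {"commands": "0 0 0 0 0 0.158 0.13;0 0 0 0 0 0.158 0.13;0 0 0 0 0 0.158 0.13;0 0 0 0 0 0.158 0.13;0 0 0 0 0 0.158 0.13;0 0 0 0 0 0.158 0.13;0 0 0 0 0 0.158 0.13;0 0 0 0 0 0.158 0.13"}}

```text
time: 0.77
ee_pos: [183.6, 489.1, 222.6]
eef_rot: [[-0.206, 0.979, -0.005], [0.979, 0.206, -0.008], [-0.007, -0.006, -1.0]]
wrist_force: [0.9, -0.7, -0.7]
gripper_width: 0.476
```

```bash
python3 -c "
from h import *
st()"
```

```text
t0.77 ledge x -264.1 y 564.1 z 222.6 | turn left about tool z -0.2 deg | toolz [-0.0046 -0.0083 -1.    ] F [ 0.9 -0.7 -0.7] open mm 43.8
```

Request:
{"method": "apply_moves", "body": {"commands": "-.84 .32 -.01 0 0 0 .13;-.84 .32 -.01 0 0 0 .13;-.84 .32 -.01 0 0 0 .13;-.84 .32 -.01 0 0 0 .13;-.84 .32 -.01 0 0 0 .13;-.84 .32 -.01 0 0 0 .13;-.84 .32 -.01 0 0 0 .13;-.84 .32 -.01 0 0 0 .13;-.84 .32 -.01 0 0 0 .13;-.84 .32 -.01 0 0 0 .13"}}

```text
time: 1.6
ee_pos: [377.6, 176.6, 224.4]
eef_rot: [[-0.208, 0.978, -0.01], [0.978, 0.208, -0.01], [-0.008, -0.012, -1.0]]
wrist_force: [1.7, 0.5, 0.1]
gripper_width: 0.437
```

```bash
python3 -c "
from h import *
st()"
```

```text
t1.60 ledge x -139.6 y 218.0 z 224.4 | turn left about tool z -0.0 deg | toolz [-0.0099 -0.0104 -0.9999] F [1.7 0.5 0.1] open mm 40.2
```

Request:
{"method": "apply_moves", "body": {"commands": "-.8 .345 -.01 0 0 0 .13;-.8 .345 -.01 0 0 0 .13;-.8 .345 -.01 0 0 0 .13;-.8 .345 -.01 0 0 0 .13;-.8 .345 -.01 0 0 0 .13;-.8 .345 -.01 0 0 0 .13;-.8 .345 -.01 0 0 0 .13;-.8 .345 -.01 0 0 0 .13;-.8 .345 -.01 0 0 0 .13;-.8 .345 -.01 0 0 0 .13"}}

```text
time: 2.43
ee_pos: [583.6, -125.4, 226.3]
eef_rot: [[-0.205, 0.979, -0.016], [0.979, 0.205, -0.009], [-0.005, -0.017, -1.0]]
wrist_force: [0.3, 0.6, 0.1]
gripper_width: 0.435
```

```bash
python3 -c "
from h import *
st()
a=r.grab_frame('wrist');cv2.imwrite('pics/w1.png',a)
st()"
```

```text
t2.43 ledge x -1.0 y -120.3 z 226.3 | turn left about tool z -0.2 deg | toolz [-0.0157 -0.0085 -0.9998] F [0.3 0.6 0.1] open mm 40.1
t2.48 ledge x 0.6 y -126.5 z 225.4 | turn left about tool z -0.4 deg | toolz [-0.0137 -0.0119 -0.9998] F [-2.2 -3.7 -0.9] open mm 39.8
```

View pics/w1.png

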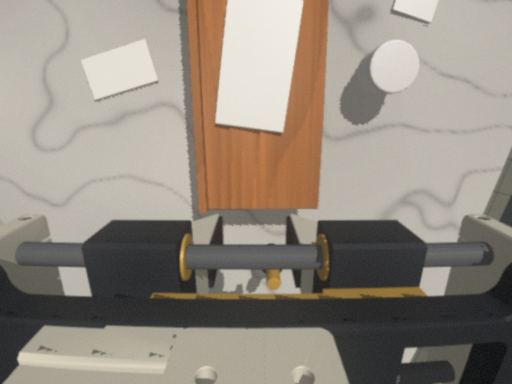

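The wrist view shows the ledge's bottle end at row ~210 (columns 200–319). The palette's near edge runs from (216,124) to (282,131), and the fingers frame the ledge. I'll re-grab while the arm is still and measure from there.

Run:
```python
from h import *
a=r.grab_frame('wrist'); a=r.grab_frame('wrist');st()
cv2.imwrite('pics/w2.png',a)
g=a.astype(int); m=(g[...,2]-g[...,0]>35); m[218:]=0; m[:,:150]=0;m[:,350:]=0
q=cv2.approxPolyDP(cv2.convexHull(quad(m).astype(np.float32)),5,True)[:,0]; print(q, led(unproj('wrist',q,60)))
m=(g.min(2)>140)&(g.max(2)-g.min(2)<50); m[:,:195]=0;m[:,325:]=0;m[200:]=0
q=cv2.approxPolyDP(cv2.convexHull(quad(m).astype(np.float32)),4,True)[:,0]; print(q, led(unproj('wrist',q,66)))
```

```text
t2.58 ledge x -1.3 y -120.7 z 225.3 | turn left about tool z -0.4 deg | toolz [-0.0167 -0.0084 -0.9998] F [ 0.8 -0.4  0.2] open mm 40.0
[[327.   0.]
 [318. 204.]
 [198. 210.]
 [185.   0.]] [[  74.91395312   66.24437886]
 [  76.68185949 -162.42676474]
 [ -75.50740245 -170.58969398]
 [ -76.34332984   68.00431953]]
[[301.   0.]
 [282. 128.]
 [215. 120.]
 [225.   0.]] [[ 46.43559649  63.93169605]
 [ 28.8166693  -68.1165234 ]
 [-47.75275754 -58.70244241]
 [-32.72488855  64.67484839]]
```

Request:
{"method": "apply_moves", "body": {"commands": ".1 -.02 .6 -.023 .006 -.009 .13;.03 0 .7 0 0 0 .13;0 0 .7 0 0 0 .13;0 0 .7 0 0 0 .13;0 0 .6 0 0 0 .13;0 0 .1 0 0 0 .13;0 0 0 0 0 0 .13"}}

```text
time: 3.17
ee_pos: [577.9, -113.9, 85.9]
eef_rot: [[-0.213, 0.977, 0.0], [0.977, 0.213, 0.003], [0.003, 0.001, -1.0]]
wrist_force: [0.6, 0.2, 0.7]
gripper_width: 0.432
```

```bash
python3 -c "
from h import *
st()"
```

```text
t3.17 ledge x -4.2 y -107.9 z 85.9 | turn left about tool z 0.3 deg | toolz [ 4.0e-04  2.7e-03 -1.0e+00] F [0.6 0.2 0.7] open mm 39.7
```

Request:
{"method": "apply_moves", "body": {"commands": "0 0 .4 0 0 .006 .13;0 0 .1 0 0 0 .13;0 0 0 0 0 0 .13"}}

```text
time: 3.42
ee_pos: [578.8, -112.2, 69.3]
eef_rot: [[-0.211, 0.978, 0.004], [0.978, 0.211, 0.002], [0.001, 0.004, -1.0]]
wrist_force: [0.2, -0.4, -0.2]
gripper_width: 0.436
```

```bash
python3 -c "
from h import *
st()"
```

```text
t3.42 ledge x -3.0 y -106.4 z 69.3 | turn left about tool z 0.1 deg | toolz [ 0.0037  0.0019 -1.    ] F [ 0.2 -0.4 -0.2] open mm 40.1
```

Request:
{"method": "apply_moves", "body": {"commands": "0 0 .12 0 0 0 .13;0 0 .05 0 0 0 .13;0 0 0 0 0 0 .13;0 0 0 0 0 0 .13"}}

```text
time: 3.75
ee_pos: [581.1, -112.3, 66.8]
eef_rot: [[-0.212, 0.977, 0.01], [0.977, 0.212, -0.0], [-0.002, 0.01, -1.0]]
wrist_force: [0.1, 0.5, 0.3]
gripper_width: 0.437
```

```bash
python3 -c "
from h import *
st()"
```

```text
t3.75 ledge x -0.7 y -107.0 z 66.8 | turn left about tool z 0.2 deg | toolz [ 1.040e-02 -2.000e-04 -9.999e-01] F [0.1 0.5 0.3] open mm 40.2
```

Request:
{"method": "apply_moves", "body": {"commands": "0 -.05 .1 .012 .002 0.003 .13;0 0 .05 0 0 0 .13"}}

```text
time: 3.92
ee_pos: [579.8, -113.1, 61.9]
eef_rot: [[-0.209, 0.978, 0.003], [0.978, 0.209, -0.002], [-0.002, 0.002, -1.0]]
wrist_force: [-0.5, 0.6, 0.1]
gripper_width: 0.438
```

```bash
python3 -c "
from h import *
st()"
```

```text
t3.92 ledge x -2.2 y -107.5 z 61.9 | turn left about tool z 0.0 deg | toolz [ 0.0025 -0.0015 -1.    ] F [-0.5  0.6  0.1] open mm 40.3
```

Request:
{"method": "apply_moves", "body": {"commands": ".2 0 0 0 0 0 .13;.2 0 0 0 0 0 .13"}}

```text
time: 4.08
ee_pos: [576.4, -98.0, 61.4]
eef_rot: [[-0.207, 0.978, 0.002], [0.978, 0.207, -0.002], [-0.002, 0.002, -1.0]]
wrist_force: [-0.1, -0.0, 0.0]
gripper_width: 0.434
```

```bash
python3 -c "
from h import *
st()"
```

```text
t4.08 ledge x -2.3 y -92.0 z 61.4 | turn left about tool z -0.1 deg | toolz [ 0.0023 -0.0018 -1.    ] F [-0.1 -0.   0. ] open mm 40.0
```

Request:
{"method": "apply_moves", "body": {"commands": ".12 0 -.015 0 0 0 .13;.12 0 -.01 0 0 0 .13;.12 0 -.01 0 0 0 .13;.12 0 -.01 0 0 0 .13"}}

```text
time: 4.42
ee_pos: [571.5, -75.8, 63.1]
eef_rot: [[-0.208, 0.978, 0.002], [0.978, 0.208, -0.001], [-0.002, 0.001, -1.0]]
wrist_force: [-0.7, -0.1, 0.5]
gripper_width: 0.437
```

```bash
python3 -c "
from h import *
st()"
```

```text
t4.42 ledge x -2.5 y -69.3 z 63.1 | turn left about tool z -0.0 deg | toolz [ 0.0017 -0.0015 -1.    ] F [-0.7 -0.1  0.5] open mm 40.2
```

Request:
{"method": "apply_moves", "body": {"commands": ".12 0 .015 0 0 0 .13;.12 0 .005 0 0 0 .13;.12 0 -.003 0 0 0 .13"}}

```text
time: 4.67
ee_pos: [568.6, -60.0, 62.9]
eef_rot: [[-0.209, 0.978, 0.003], [0.978, 0.209, -0.002], [-0.003, 0.003, -1.0]]
wrist_force: [0.7, 0.1, -0.5]
gripper_width: 0.433
```

Run:
```python
from h import *
st()
a=r.grab_frame('wrist');cv2.imwrite('pics/w3.png',a)
st()
```

```text
t4.67 ledge x -2.0 y -53.3 z 62.9 | turn left about tool z 0.0 deg | toolz [ 0.0031 -0.002  -1.    ] F [ 0.7  0.1 -0.5] open mm 39.9
t4.72 ledge x -2.2 y -52.3 z 62.9 | turn left about tool z 0.0 deg | toolz [ 0.0024 -0.0014 -1.    ] F [-0.2  1.2 -0.1] open mm 40.4
```

View pics/w3.png

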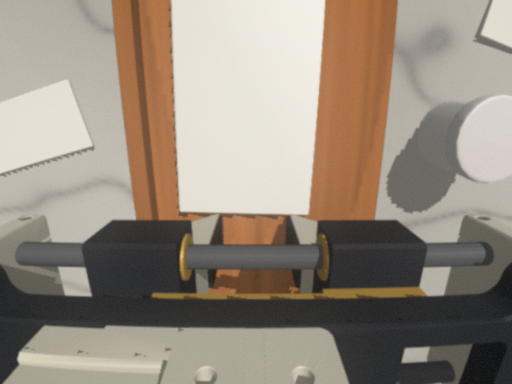

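The palette is now square against both fingers, with its near edge at row ~213. I'll keep pushing.

Request:
{"method": "apply_moves", "body": {"commands": ".15 0 .01 0 0 0 .13;.15 0 0 0 0 0 .13;.15 0 0 0 0 0 .13;.15 0 -.003 0 0 0 .13;.15 0 -.003 0 0 0 .13;.15 0 -.003 0 0 0 .13"}}

```text
time: 5.22
ee_pos: [560.0, -21.2, 62.6]
eef_rot: [[-0.208, 0.978, 0.002], [0.978, 0.208, -0.002], [-0.002, 0.002, -1.0]]
wrist_force: [-0.1, -0.2, -0.9]
gripper_width: 0.435
```

```bash
python3 -c "
from h import *
st()"
```

```text
t5.22 ledge x -2.4 y -13.5 z 62.6 | turn left about tool z -0.0 deg | toolz [ 0.0023 -0.0018 -1.    ] F [-0.1 -0.2 -0.9] open mm 40.1
```

Request:
{"method": "apply_moves", "body": {"commands": ".15 0 .003 0 0 0 .13;.15 0 0 0 0 0 .13;.15 0 0 0 0 0 .13;.15 0 -.003 0 0 0 .13;.15 0 -.003 0 0 0 .13;.15 0 -.003 0 0 0 .13;.1 0 -.003 0 0 0 .13;.05 0 -.003 0 0 0 .13"}}

```text
time: 5.88
ee_pos: [549.6, 25.7, 62.9]
eef_rot: [[-0.21, 0.978, 0.001], [0.978, 0.21, -0.001], [-0.002, 0.001, -1.0]]
wrist_force: [0.6, -0.2, -0.6]
gripper_width: 0.432
```

Run:
```python
from h import *
st()
for i in range(2): a=r.grab_frame('top')
b=r.grab_frame('wrist')
st()
cv2.imwrite('pics/t4.png',cv2.resize(a[130:300,120:380],None,fx=3,fy=3,interpolation=cv2.INTER_CUBIC))
cv2.imwrite('pics/t4full.png',a);cv2.imwrite('pics/w4.png',b)
```

```text
t5.88 ledge x -2.7 y 34.5 z 62.9 | turn left about tool z 0.1 deg | toolz [ 0.0015 -0.0015 -1.    ] F [ 0.6 -0.2 -0.6] open mm 39.7
t6.03 ledge x -2.6 y 33.9 z 63.0 | turn left about tool z 0.1 deg | toolz [ 0.0017 -0.0015 -1.    ] F [ 0.1 -0.3 -0.1] open mm 40.1
```

View pics/t4.png

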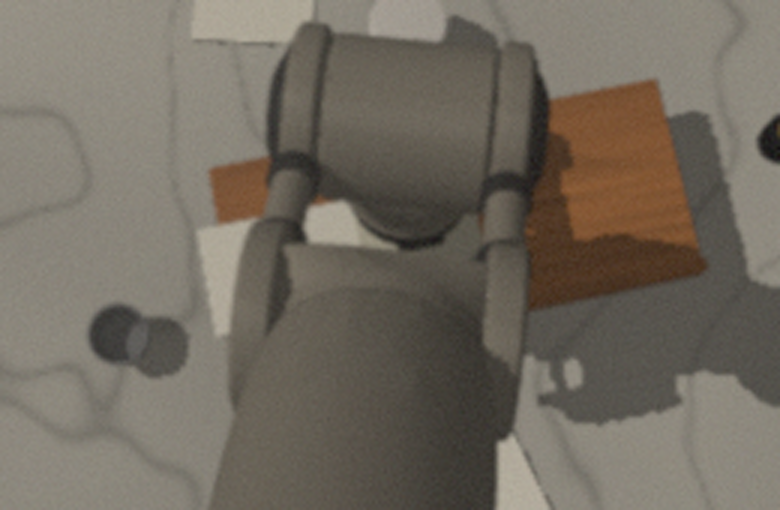

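The palette's leading edge runs from (198,230) to (217,334) in the crop, already past the ledge's end corner at (210,170). Next I'll measure the overhang.

Run:
```python
from h import *
f=lambda u,v:((u+.5)/3-.5+120,(v+.5)/3-.5+130)
print("pal edge",led(unproj('top',[f(198,230),f(217,334)],66)))
print("ledge end",led(unproj('top',[f(210,170),f(218,222)],60)))
print("right end",led(unproj('top',[f(657,80),f(706,266)],60)), led(unproj('top',[f(706,266)],72)))
```

```text
pal edge [[ 29.17784356 184.21588573]
 [-47.86487164 184.03708158]]
ledge end [[ 72.73163881 168.51760407]
 [ 33.32734025 169.50363109]]
right end [[  73.77849481 -169.32597584]
 [ -69.89140721 -171.74318123]] [[ -71.21768328 -168.91038297]]
```

Request:
{"method": "apply_moves", "body": {"commands": ".12 0 .005 0 0 0 .13;.12 0 0 0 0 0 .13;.06 0 -.003 0 0 0 .13"}}

```text
time: 6.28
ee_pos: [547.7, 36.5, 62.9]
eef_rot: [[-0.208, 0.978, 0.002], [0.978, 0.208, -0.002], [-0.003, 0.002, -1.0]]
wrist_force: [1.0, -0.9, -0.3]
gripper_width: 0.437
```

```bash
python3 -c "
from h import *
st()"
```

```text
t6.28 ledge x -2.4 y 45.5 z 62.9 | turn left about tool z -0.0 deg | toolz [ 0.0025 -0.002  -1.    ] F [ 1.  -0.9 -0.3] open mm 40.2
```

Request:
{"method": "apply_moves", "body": {"commands": ".08 0 .003 0 0 0 .13;.03 0 0 0 0 0 .13"}}

```text
time: 6.45
ee_pos: [546.6, 41.4, 62.8]
eef_rot: [[-0.208, 0.978, 0.003], [0.978, 0.208, -0.002], [-0.003, 0.002, -1.0]]
wrist_force: [-0.2, -0.2, -0.5]
gripper_width: 0.435
```

```bash
python3 -c "
from h import *
st()"
```

```text
t6.45 ledge x -2.4 y 50.5 z 62.8 | turn left about tool z -0.0 deg | toolz [ 0.0026 -0.0021 -1.    ] F [-0.2 -0.2 -0.5] open mm 40.0
```

Request:
{"method": "apply_moves", "body": {"commands": "-.2 0 -.005 0 0 0 .13;-.4 0 -.03 0 0 0 .13;-.5 0 -.05 0 0 0 .13;-.3 0 -.6 0 0 0 .13;0 0 -.8 0 0 0 .13;0 0 -.9 0 0 0 .13;-.8 -.2 -.9 0 0 0 .13;-.9 -.2 -.6 0 0 0 .13;-.9 -.2 -.1 0 0 0 .13;-.9 -.2 0 0 0 0 .13"}}

```text
time: 7.28
ee_pos: [556.1, -154.3, 222.2]
eef_rot: [[-0.219, 0.976, -0.002], [0.976, 0.219, -0.001], [-0.001, -0.003, -1.0]]
wrist_force: [1.0, 0.1, -0.7]
gripper_width: 0.435
```

Request:
{"method": "apply_moves", "body": {"commands": "-.9 -.3 0 0 0 0 .13;-.9 -.3 0 0 0 0 .13;-.9 -.3 0 0 0 0 .13;-.4 0 0 0 0 0 .13;0 0 0 0 0 0 .13"}}

```text
time: 7.7
ee_pos: [545.2, -299.8, 224.7]
eef_rot: [[-0.212, 0.977, 0.002], [0.977, 0.212, -0.006], [-0.006, 0.001, -1.0]]
wrist_force: [0.6, -0.1, -1.0]
gripper_width: 0.431
```

Run:
```python
from h import *
st()
for i in range(2): a=r.grab_frame('top')
b=r.grab_frame('scene')
cv2.imwrite('pics/t5.png',cv2.resize(a[130:300,120:380],None,fx=3,fy=3,interpolation=cv2.INTER_CUBIC))
cv2.imwrite('pics/s5.png',b); cv2.imwrite('pics/t5full.png',a)
c,s,bx=palette(a,win=(160,190,270,250)); print(c,s,led(c),led(bx)); st()
```

```text
t7.70 ledge x -74.9 y -282.9 z 224.7 | turn left about tool z 0.2 deg | toolz [ 0.0021 -0.0062 -1.    ] F [ 0.6 -0.1 -1. ] open mm 39.6
[522.71203613 120.33146667] (80.63758087158203, 139.55296325683594) [ -9.33203121 132.69194155] [[-49.54787898 202.52780663]
 [-49.75367375  62.97498977]
 [ 30.88381656  62.85607646]
 [ 31.08960974 202.40888586]]
t7.85 ledge x -73.6 y -278.4 z 224.8 | turn left about tool z 0.4 deg | toolz [ 0.0013 -0.0042 -1.    ] F [-0.6  0.1 -1.1] open mm 40.2
```

View pics/t5.png

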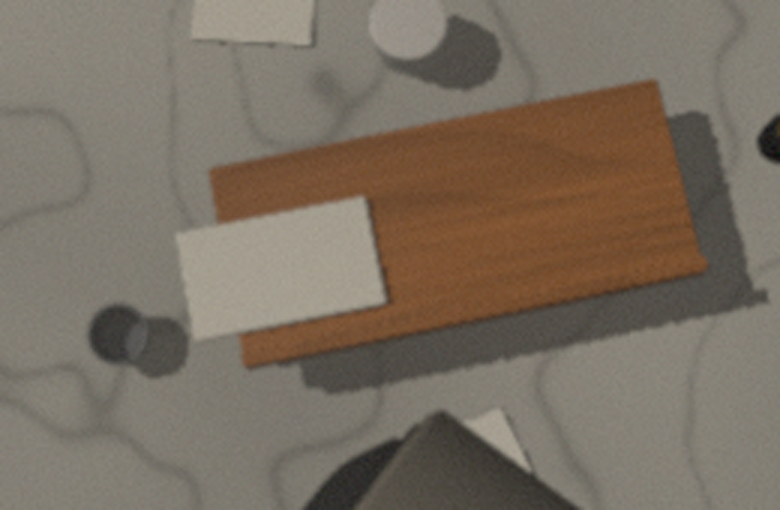

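View pics/s5.png

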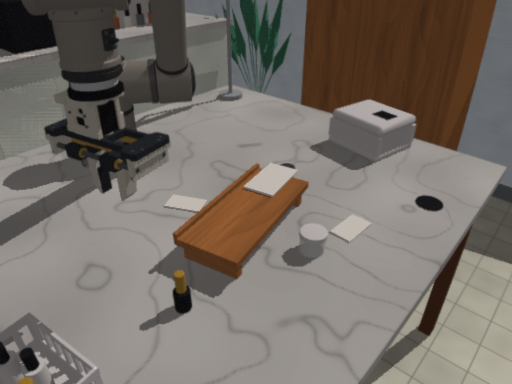

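```bash
python3 -c "
from bench import r
r.finish_job()"
```

```text
the job is handed in; nothing more can be done
```

I pushed the palette along the ledge with the two fingertips part-open until it stuck out past the cup end. Then I backed off, lifted away and handed the job in at about 7.9 s. `finish_job` gives no verdict, so the results below are my own checks.

| Check | Result | Allowed |
|---|---|---|
| Palette y in the ledge frame, top camera | 132.7 mm (about 33 mm past the end) | 120–140 mm |
| Palette y in the ledge frame, from the final fingertip position | 130 mm | 120–140 mm |
| Palette x in the ledge frame | about -9 mm | -30 to 40 mm |
| Angle to the ledge | about 0.1° | under 8° |

- **Disagreement:** the two y estimates differ by about 3 mm, roughly what the calibration allows. Both are well inside the range.
- **Palette and other objects:** in the last pictures the palette looks flat. The cup, bottle and jar appear where they started; I judged this by eye and did not measure it.
- **Forces:** wrist force read about 4 N at most at the moments I checked, and the gripper ended well clear of everything.

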